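# Build up the extrusion cell on the platform

## Task

Assemble the empty extrusion cell for a blank run on the pillared metal platform, from the bottom up and in this order: the black seat with its spigot down in the platform's centre hole, then the steel die with the single wide hole, boss up, in the seat's recess, then the metal tube, flared mouth up, over the boss so that it stands on the die's flange, and last the piston, disc down, inside the tube until it rests on the die. Each part must be fully home, upright and let go before you go on to the next; leave the other two dies where they lie.

Things in the scene. Friction and masses are not known exactly. Their poses are not given: they have to be found in the camera images.
- platform_hole (a point): Centre of the round hole in the fixed platform's top plate, at the plate's top face, 64 mm over the bench; z up. Two aluminium plates 150 (x) by 120 (y) by 12 mm on four black pillars; the hole is 44 mm across, through the top plate. The platform stands left or right of the loose parts, slightly yawed; a plywood box of like plan size stands on the other side.
- seat_mid (a point): Black round seat, 26 mm high, stands on its spigot: spigot 38 mm across, 10 long, tapering to 29 at the foot; body 66 across, 16 high, with a recess 60 across, 6 deep in its top and a 24 mm bore. The point is on its axis half-way up, 13 mm above the foot; z up. When home (body lying on the plate) it is 3 mm above the plate's top face. Recess floor 7 mm, rim 13 mm above the point.
- die_wide_mid (a point): Steel die to use, ONE WIDE HOLE 20 mm across: 22 mm high, flange 54 across, 6 thick, on it a boss 37 across, 16 high (straight for 12, then coned to 31). Lies boss up; grip it round the boss. The point is on its axis half-way up, 11 mm above its underside; z up through the boss. When home (flange in the recess, flush with the rim) it is 18 mm above the seat's point.
- die_narrow_mid (a point): Spare die with one narrow hole 8 mm across, not to be moved. Outside like the wide-hole die: steel, flange 54 mm across, boss 37 across, 22 mm high, boss up. The point is on its axis half-way up, 11 mm above its underside; z up.
- die_multi_mid (a point): Spare die with seven small holes 5 mm across, not to be moved. Outside like the wide-hole die: steel, flange 54 mm across, boss 37 across, 22 mm high, boss up. The point is on its axis half-way up, 11 mm above its underside; z up.
- tube_mid (a point): Aluminium tube open at both ends, 60 mm high, bore 44, outside 52, the top 10 mm flaring to 60 outside (about 52 inside) at the mouth. Stands mouth up. The point is on its axis half-way up, 30 mm above the foot; z up. When home (round the boss, standing on the die's flange) it is 25 mm above the die's point, and the mouth 55 mm above the die's point.
- piston_mid (a point): Piston 88 mm high: steel disc 38 mm across, 10 thick at the foot, upright aluminium stem 14 across, 78 long, with a dark band 40 to 44 mm above the foot. Stands disc down. The point is on its axis half-way up, 44 mm above the foot; z up. When home (disc resting on the boss inside the tube) it is 55 mm above the die's point, and the stem's top 44 mm stands out of the mouth.

How it is judged:
On the way, in this order (a step that is already met when the one before it is completed fails the run):
1. the seat is home in the platform's hole, upright and let go (horizontal distance between seat_mid and platform_hole below 0.007 m and z of seat_mid in the frame of platform_hole between -0.0005 and 0.0065 m and angle between seat_mid's own z axis and vertical below 0.06 rad and contact force between the fingers and seat below 0.05 N), for 0.2 s.
2. the die with the single wide hole is home in the seat's recess, boss up and let go (horizontal distance between die_wide_mid and seat_mid below 0.007 m and z of die_wide_mid in the frame of seat_mid between 0.0145 and 0.0215 m and angle between die_wide_mid's own z axis and vertical below 0.06 rad and contact force between the fingers and die_wide below 0.05 N), for 0.2 s.
3. the tube stands over the boss on the die's flange, mouth up and let go (horizontal distance between tube_mid and die_wide_mid below 0.007 m and z of tube_mid in the frame of die_wide_mid between 0.0215 and 0.0285 m and angle between tube_mid's own z axis and vertical below 0.06 rad and contact force between the fingers and tube below 0.05 N), for 0.2 s.
4. the piston stands in the tube on the die, stem up and let go (horizontal distance between piston_mid and die_wide_mid below 0.009 m and z of piston_mid in the frame of die_wide_mid between 0.0515 and 0.0585 m and angle between piston_mid's own z axis and vertical below 0.12 rad and contact force between the fingers and piston below 0.05 N), for 0.2 s.
At the end, for the whole second after the job is handed in: Seat, wide-hole die, tube and piston nested in that order on the platform, at rest, each within 3.5 mm of its home height: seat within 7 mm of the hole's centre, die of the seat, tube of the die, piston within 9 mm; upright within 0.06 rad, the piston 0.12 rad (horizontal distance between seat_mid and platform_hole below 0.007 m and z of seat_mid in the frame of platform_hole between -0.0005 and 0.0065 m and angle between each of seat_mid, die_wide_mid, tube_mid's own z axis and vertical below 0.06 rad and horizontal distance between die_wide_mid and seat_mid below 0.007 m and z of die_wide_mid in the frame of seat_mid between 0.0145 and 0.0215 m and horizontal distance between tube_mid and die_wide_mid below 0.007 m and z of tube_mid in the frame of die_wide_mid between 0.0215 and 0.0285 m and horizontal distance between piston_mid and die_wide_mid below 0.009 m and z of piston_mid in the frame of die_wide_mid between 0.0515 and 0.0585 m and angle between piston_mid's own z axis and vertical below 0.12 rad and linear speed of each of seat, die_wide, tube, piston below 0.02 m/s); the robot touches nothing.
It fails at once if the narrow-hole spare die is shifted by more than 20 mm (distance of die_narrow_mid from where it was at the start of the episode above 0.02 m).
It fails at once if the seven-hole spare die is shifted by more than 20 mm (distance of die_multi_mid from where it was at the start of the episode above 0.02 m).
It also fails if it takes over 125 s, if anything falls off the work surface, if the arm or the gripper's body presses on something with over 40 N, if the wrist force passes 120 N, or if a joint passes its speed limit or range.

## Robot

A 6-joint arm with a two-finger parallel gripper is mounted at the origin on the work surface. World frame = base frame: x ahead of the robot, y to its left, z up, the work surface at z = 0. Lengths are in m, angles in rad, forces in N, time in s.
With the tool pointing down it reaches from about 0.35 to 0.925 m from the base axis. Payload 6.4 kg.
Tool frame: the origin (TCP) lies at the very end of the fingers, on their centre line; the grasp point (between the pads) lies 19 mm behind it; z points along the fingers, y is the line along which they close (so a half turn about z gives the same grasp; the last joint's range is limited). The gripper opens to 94 mm and grips with 3 to 60 N. Pads are 16 mm wide; open, the fingers measure 119 mm over their backs; the gripper's body (75 mm by 177 mm) begins 78 mm behind the grasp point.
Start: joints at [0.937, 0.245, 1.558, -0, 1.339, -0.174], TCP at [0.288, 0.583, 0.205] pointing down, gripper open.
Joint ranges: [-3.13, 3.13], [-1.02, 2.26], [0.13, 2.54], [-0.95, 4.09], [0.21, 2.88], [-2.74, 2.74]. Speed limits (rad/s): [2.57, 2.57, 3.14, 3.14, 3.14, 3.14].

## Interface

Orientations are given as a unit quaternion [w, x, y, z].
In Python, from workcell import read_state, snapshot, get_calibration, close_job gives the robot as it stands. The module is installed in compiled form; this text tells all that it offers.
- The arm moves only by the shell command python3 -m handwheel 'ROWS'. ROWS is a JSON object of lists of equal length, an entry for each row: "slide": the shift along the tool's x, y, z in units of 0.04 m (1.0 is 0.04 m), a list of three; "turn": the turn, a rotation vector about the tool's x, y, z in units of pi rad (1.0 is pi rad), a list of three; "jaw": the gripper command: -1 is shut, 1 is fully open, values between are in proportion. A call has 1 to 10 rows; each row shifts and turns the commanded pose from where the row before left it, along the tool's axes as they then stand; what a row does not reach is not made up. A row lasts 1/12 s, in which the tool goes at most 41.7 mm and 7.16 degrees, less where a joint would pass 70% of its speed; a pose out of reach is approached as far as the arm can. A call with a number of a shift or a turn outside -1 to 1 is refused whole. A call with a gripper value outside its range is refused whole. The fingers move at their own pace and stop on an object; the grip force is fixed at half the most. Time passes only in rows, so rows that do not move let the fingers close. It gives the time, the measured TCP pose, the force, the opening and the grip force at its end, in the units of the state.
- read_state(): the state, without advancing time (a new reading comes with each control period).
- snapshot(name): name is "scene" or "top"; returns the picture (480x640x3 uint8, blue, green, red); there is no depth.
- get_calibration(name): a dict with "camera_matrix" (3x3 intrinsics, pixels), "dist_coeffs" ([k1, k2, p1, p2, k3] as OpenCV has them; the pictures are not rectified), "eye" and "rotation" of the camera in the world. Camera axes: x right, y up, looking along -z (the intrinsics and any distortion apply to the point x, -y, -z); pixel columns grow to the right and rows downward; lengths in m; the calibration is good to about 2 mm. A picture is of the moment at which its call begins. get_calibration takes no time and is no camera call.
- close_job(): hands the job in; it is judged then, once.
The state is a dict: "time": time; "q": joint angles; "joint_velocities": joint speeds; "effort": joint torques, N m; "tcp_pos": TCP position; "eef_rot": TCP orientation; "ft_force": force on the tool from outside, world axes, zero at the start; "moment": the same for the moment, N m; "opening": finger opening in m; "grip_force": force on a finger pad.
Only numpy, scipy, OpenCV 4.12 (cv2) and the standard library are available. Lean on these libraries where they do the work, as an engineer would, in place of code of your own. Each camera call takes 0.05 s, during which the arm holds its last target. There are 200 camera calls.

## Working session

There is one attempt and no reset: what is moved stays moved. The work goes in short steps, Python scripts to look and compute and a shell command to move; the robot and the scene stay as the last step left them, time stands still between calls to the robot, and variables do not carry over. Pictures are saved under pics/ and viewed, at most 15 in all, crops included, and the job is handed in when it is done.

```bash
mkdir -p pics; python3 - <<'E'
from workcell import *
import cv2
s=read_state();print(s)
for n in("scene","top"):
    cv2.imwrite(f"pics/{n}0.png",snapshot(n));print(n,get_calibration(n))
E
```

```text
{'time': 0.0, 'q': array([ 9.36930329e-01,  2.45795286e-01,  1.55897991e+00,  1.11283959e-05,
        1.33872334e+00, -1.74117446e-01]), 'joint_velocities': array([-0.00014158,  0.00064846, -0.00069073,  0.00013943, -0.00043393,
       -0.00144087]), 'effort': array([ 9.95885034e-05, -4.15836418e+01, -3.14600658e+01,  6.84528169e-02,
        3.33184667e-02, -1.52813022e-04]), 'tcp_pos': array([0.28806398, 0.58201867, 0.20437573]), 'eef_rot': array([-3.79571682e-04,  2.27856256e-01,  9.73694315e-01, -8.74101189e-04]), 'ft_force': array([-0.70497802, -0.08513386,  0.55644321]), 'moment': array([ 0.00551302, -0.02139737,  0.0198402 ]), 'grip_force': 0.0, 'opening': 0.09379415886717303}
scene {'camera_matrix': array([[467.27871004,   0.        , 320.03773754],
       [  0.        , 467.27871004, 234.71542157],
       [  0.        ,   0.        ,   1.        ]]), 'dist_coeffs': array([-0.04689129,  0.        ,  0.        ,  0.        ,  0.        ]), 'eye': array([ 0.98545192, -0.19592354,  0.74787809]), 'rotation': array([0.79740949, 0.26546755, 0.17355884, 0.51336383])}
top {'camera_matrix': array([[567.30294215,   0.        , 325.53626705],
       [  0.        , 567.30294215, 249.32862038],
       [  0.        ,   0.        ,   1.        ]]), 'dist_coeffs': array([0.0549291, 0.       , 0.       , 0.       , 0.       ]), 'eye': array([0.35993668, 0.01701031, 1.30147027]), 'rotation': array([ 0.71363286,  0.05218426, -0.05005465, -0.69677792])}
```

View pics/scene0.png

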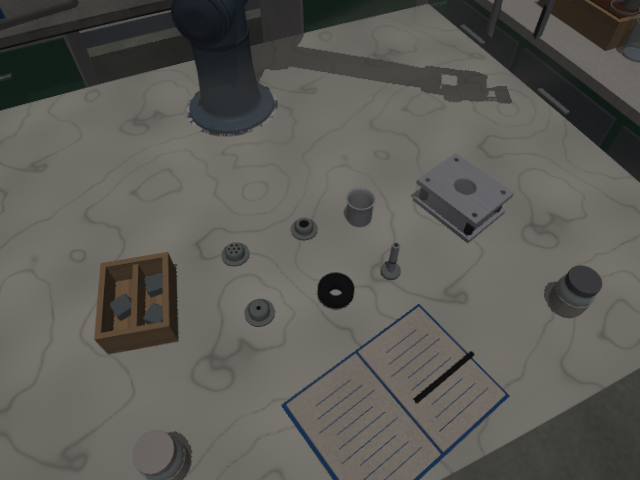

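View pics/top0.png

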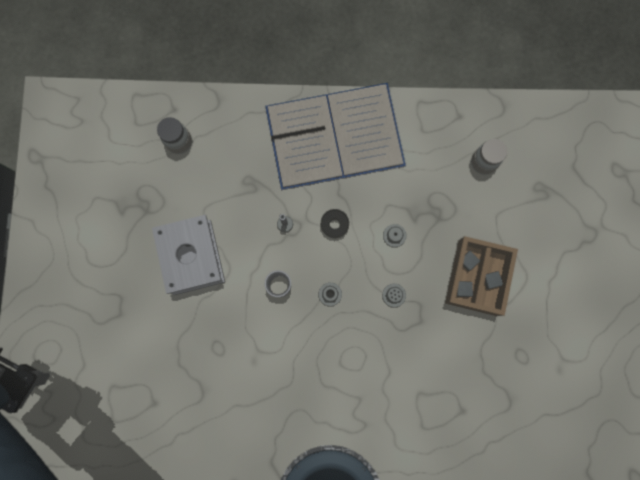

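The wide-hole die is at scene (304,228) and top (330,294). The narrow die is at top (395,235) and the seven-hole die at top (395,294). The platform is on the left, hole at top (187,254). The seat is at top (335,223), the tube at (278,287) and the piston at (285,224).

```bash
cat > h.py <<'E'
import numpy as np, cv2
from workcell import *
from scipy.spatial.transform import Rotation as R
def cam(n):
    c=get_calibration(n); w,x,y,z=c["rotation"]
    return c["camera_matrix"],c["dist_coeffs"],np.array(c["eye"]),R.from_quat([x,y,z,w]).as_matrix()@np.diag([1,-1,-1])
def ray(n,uv):
    K,D,e,M=cam(n); p=cv2.undistortPoints(np.array([[uv]],float),K,D)[0,0]
    return e,M@np.r_[p,1]
def at(n,uv,z):
    e,d=ray(n,uv); return e+d*(z-e[2])/d[2]
def proj(n,P):
    K,D,e,M=cam(n); P=(np.atleast_2d(P)-e)@M
    return cv2.projectPoints(P,np.zeros(3),np.zeros(3),K,D)[0][:,0]
def circ(img,n,c,z,r,col):
    a=np.linspace(0,2*np.pi,72); P=np.c_[c[0]+r*np.cos(a),c[1]+r*np.sin(a),0*a+z]
    return proj(n,P)
def overlay(n,img,box,s,rings,out):
    x,y,w,h=box; im=cv2.resize(img[y:y+h,x:x+w],None,fx=s,fy=s,interpolation=cv2.INTER_CUBIC)
    im=cv2.convertScaleAbs(im,alpha=1.5)
    for c,z,r,col in rings:
        q=((circ(img,n,c,z,r,col)-[x,y]+.5)*s-.5)
        cv2.polylines(im,[np.round(q*8).astype(np.int32)],True,col,1,cv2.LINE_AA,3)
    cv2.imwrite(out,im)
def goto(x,y,z,yaw=None):
    """remaining tool-frame slide in units of .04 m, and turn about tool z (units pi) so tool y points at yaw"""
    s=read_state(); w,a,b,c=s["eef_rot"]; M=R.from_quat([a,b,c,w]).as_matrix()
    d=M.T@(np.array([x,y,z])-s["tcp_pos"])
    print("slide",np.round(d/.04,2),"t",s["time"],"tcp",s["tcp_pos"].round(4),"yaw of tool y",np.arctan2(M[1,1],M[0,1]).round(3),"tilt",M[:,2].round(3))
E
python3 - <<'E'
from h import *
t=cv2.imread("pics/top0.png");s=cv2.imread("pics/scene0.png")
for n,uvt,uvs,z in [("hole",(187,254),(465,186.5),.064),("seat",(335,223),(335.5,289),.026),("die",(330,294),(303.5,224),.022),("tube",(278,285),(360.5,196),.06),("narrow",(395,235),(259.5,306),.022),("multi",(395,294),(234.5,247),.022),("pistfoot",(285,227),(390.5,270),.010)]:
    print(n,at("top",uvt,z).round(4),at("scene",uvs,z).round(4))
g=(0,255,0);y=(0,255,255)
A=lambda u,z:at("top",u,z)
r=[(A((187,254),.064),.064,.022,g),(A((335,223),.026),.026,.033,g),(A((335,223),.026),0.02,.012,y),(A((330,294),.022),.006,.027,g),(A((330,294),.022),.022,.010,y),(A((278,285),.06),.06,.03,g),(A((278,285),.06),0,.026,y),(A((285,227),.01),.01,.019,g),(A((285,227),.01),.088,.007,y)]
overlay("top",t,(150,195,270,120),2.96,r,"pics/t1.png")
overlay("scene",s,(215,140,310,190),2.58,r,"pics/s1.png")
E
```

```text
hole [0.5226 0.3267 0.064 ] [0.5256 0.3265 0.064 ]
seat [0.6071 0.0029 0.026 ] [0.6106 0.0008 0.026 ]
die [0.4449 0.0106 0.022 ] [0.4485 0.008  0.022 ]
tube [0.4594 0.1251 0.06  ] [0.4587 0.1269 0.06  ]
narrow [ 0.5832 -0.1348  0.022 ] [ 0.5844 -0.1338  0.022 ]
multi [ 0.4485 -0.1356  0.022 ] [ 0.4451 -0.134   0.022 ]
pistfoot [0.598  0.1182 0.01  ] [0.6081 0.1164 0.01  ]
```

View pics/t1.png

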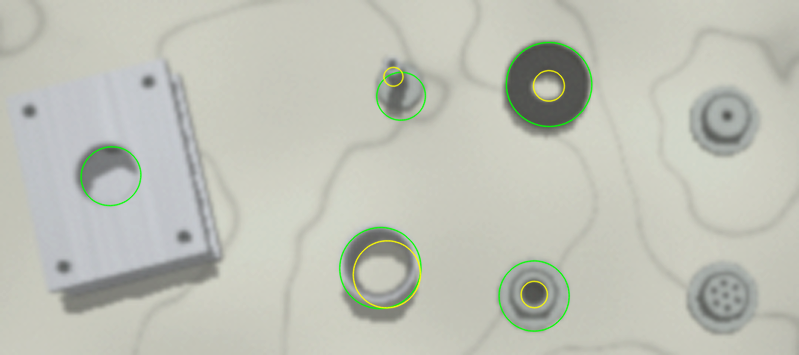

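View pics/s1.png

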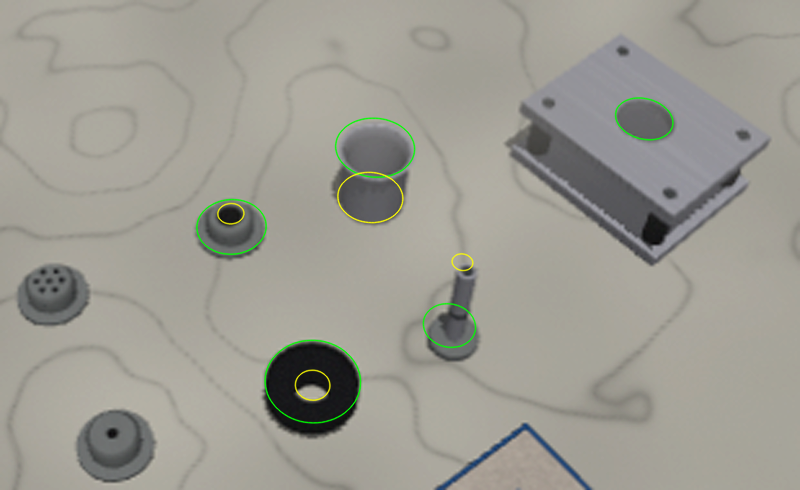

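The overlays fit to within 2–3 mm. Poses in mm: hole (524,327), seat (608.5,2), wide die (446.5,9.5), tube (459,126), piston (607,116.5). First I'll turn the tool so its y lies along world y.

```bash
python3 -m handwheel '{"slide":[[0,0,0],[0,0,0],[0,0,0],[0,0,0],[0,0,0]],"turn":[[0,0,-0.0365],[0,0,-0.0365],[0,0,-0.0365],[0,0,-0.0365],[0,0,0]],"jaw":[1,1,1,1,1]}'
python3 -c "
from h import *
goto(.6085,.002,.16)"
```

```text
time: 0.52
tcp_pos: [0.2883, 0.5822, 0.2048]
eef_rot: [-0.0, -0.0, 1.0, -0.0]
ft_force: [0.6, -0.3, 0.5]
opening: 0.094
grip_force: 0.0
slide [ -8.   -14.51   1.13] t 0.5167 tcp [0.2883 0.5822 0.2048] yaw of tool y 1.571 tilt [-0.001 -0.001 -1.   ]
```

```bash
python3 -m handwheel '{"slide":[[-0.4,-0.725,0],[-0.4,-0.725,0],[-0.4,-0.725,0],[-0.4,-0.725,0],[-0.4,-0.725,0],[-0.4,-0.725,0],[-0.4,-0.725,0],[-0.4,-0.725,0],[-0.4,-0.725,0],[-0.4,-0.725,0]],"turn":[[0,0,0],[0,0,0],[0,0,0],[0,0,0],[0,0,0],[0,0,0],[0,0,0],[0,0,0],[0,0,0],[0,0,0]],"jaw":[1,1,1,1,1,1,1,1,1,1]}'
python3 -m handwheel '{"slide":[[-0.4,-0.725,0],[-0.4,-0.725,0],[-0.4,-0.725,0],[-0.4,-0.725,0],[-0.4,-0.725,0],[-0.4,-0.725,0],[-0.4,-0.725,0],[-0.4,-0.725,0],[-0.4,-0.725,0.5],[0,0,0]],"turn":[[0,0,0],[0,0,0],[0,0,0],[0,0,0],[0,0,0],[0,0,0],[0,0,0],[0,0,0],[0,0,0],[0,0,0]],"jaw":[1,1,1,1,1,1,1,1,1,1]}'
python3 -c "
from h import *
goto(.6085,.002,.013)"
```

```text
time: 1.35
tcp_pos: [0.4485, 0.2908, 0.2053]
eef_rot: [-0.0, 0.002, 1.0, -0.0]
ft_force: [1.0, -0.0, 0.5]
opening: 0.0944
grip_force: 0.0
time: 2.18
tcp_pos: [0.5921, 0.0267, 0.1822]
eef_rot: [-0.002, 0.005, 1.0, -0.0]
ft_force: [-0.2, -0.3, -0.6]
opening: 0.0939
grip_force: 0.0
slide [-0.43 -0.61  4.23] t 2.1833 tcp [0.5921 0.0267 0.1822] yaw of tool y 1.562 tilt [-0.004 -0.001 -1.   ]
```

```bash
python3 -m handwheel '{"slide":[[-0.43,-0.61,0],[0,0,0.6],[0,0,0.6],[0,0,0.6],[0,0,0.6],[0,0,0.6],[0,0,0],[0,0,0]],"turn":[[0,0,0],[0,0,0],[0,0,0],[0,0,0],[0,0,0],[0,0,0],[0,0,0],[0,0,0]],"jaw":[1,1,1,1,1,1,1,1]}'
python3 -c "
from h import *
goto(.6085,.002,.013)
overlay('scene',snapshot('scene'),(240,170,200,150),4,[],'pics/g1.png')"
```

```text
time: 2.85
tcp_pos: [0.6077, 0.0074, 0.0644]
eef_rot: [-0.002, 0.001, 1.0, 0.0]
ft_force: [-0.4, 0.4, 0.4]
opening: 0.0938
grip_force: 0.0
slide [-0.02 -0.13  1.28] t 2.85 tcp [0.6077 0.0074 0.0644] yaw of tool y 1.568 tilt [-0.003  0.001 -1.   ]
```

View pics/g1.png

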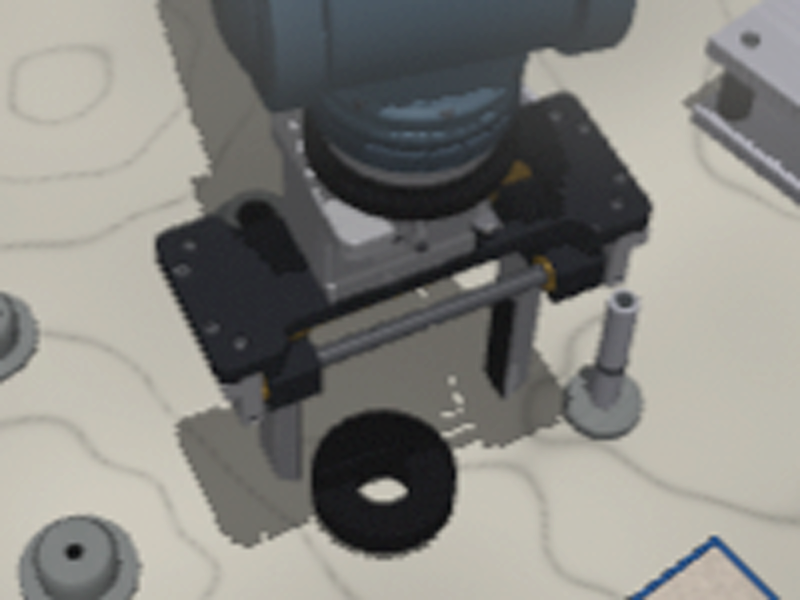

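The fingers straddle the seat (crop 385,485), so I'll go down and grip.

```bash
python3 -m handwheel '{"slide":[[-0.02,-0.13,0.4],[0,0,0.4],[0,0,0.4],[0,0,0.08],[0,0,0],[0,0,0],[0,0,0],[0,0,0],[0,0,0],[0,0,0]],"turn":[[0,0,0],[0,0,0],[0,0,0],[0,0,0],[0,0,0],[0,0,0],[0,0,0],[0,0,0],[0,0,0],[0,0,0]],"jaw":[1,1,1,1,1,1,-1,-1,-1,-1]}'
python3 -m handwheel '{"slide":[[0,0,0],[0,0,0],[0,0,0],[0,0,0],[0,0,0],[0,0,0]],"turn":[[0,0,0],[0,0,0],[0,0,0],[0,0,0],[0,0,0],[0,0,0]],"jaw":[-1,-1,-1,-1,-1,-1]}'
python3 -c "
from h import *
goto(.524,.3266,.2)"
```

```text
time: 3.73
tcp_pos: [0.6102, 0.0015, 0.0149]
eef_rot: [0.001, 0.001, 1.0, -0.0]
ft_force: [-0.7, 0.5, -0.3]
opening: 0.0704
grip_force: 0.0
time: 4.23
tcp_pos: [0.6101, 0.0017, 0.0147]
eef_rot: [0.0, 0.001, 1.0, 0.0]
ft_force: [-0.7, 1.7, 4.1]
opening: 0.0646
grip_force: 30.0
slide [ 2.16  8.12 -4.63] t 4.2333 tcp [0.6101 0.0017 0.0147] yaw of tool y 1.57 tilt [ 0.  0. -1.]
```

```bash
python3 -m handwheel '{"slide":[[0,0,-0.3],[0,0,-0.5],[0,0,-0.6],[0,0,-0.6],[0,0,-0.6],[0.1,0.4,-0.4],[0.2,0.7,0],[0.2,0.7,0],[0.2,0.7,0],[0.2,0.7,0]],"turn":[[0,0,0],[0,0,0],[0,0,0],[0,0,0],[0,0,0],[0,0,0],[0,0,0],[0,0,0],[0,0,0],[0,0,0]],"jaw":[-1,-1,-1,-1,-1,-1,-1,-1,-1,-1]}'
python3 -m handwheel '{"slide":[[0.2,0.7,0],[0.2,0.7,0],[0.2,0.7,0],[0.2,0.7,0],[0.2,0.7,0],[0.2,0.7,0],[0.1,0.6,0],[0,0,0],[0,0,0]],"turn":[[0,0,0],[0,0,0],[0,0,0],[0,0,0],[0,0,0],[0,0,0],[0,0,0],[0,0,0],[0,0,0]],"jaw":[-1,-1,-1,-1,-1,-1,-1,-1,-1]}'
python3 -c "
from h import *
goto(.5255,.3266,.085)
i=snapshot('scene');cv2.imwrite('pics/g2full.png',i)
s=read_state();c=s['tcp_pos']-[.0015,0,.0147]
overlay('scene',i,(360,50,200,150),4,[(c,c[2]+.026,.033,(0,255,0)),(c,c[2],.0145,(0,255,255)),((.524,.3266),.064,.022,(0,255,0))],'pics/g2.png')"
```

```text
time: 5.07
tcp_pos: [0.573, 0.1304, 0.1342]
eef_rot: [-0.0, 0.001, 1.0, -0.0]
ft_force: [0.6, 0.7, -2.1]
opening: 0.0648
grip_force: 30.0
time: 5.82
tcp_pos: [0.5215, 0.3221, 0.134]
eef_rot: [-0.0, -0.001, 1.0, -0.001]
ft_force: [-0.6, -0.8, -2.5]
opening: 0.0647
grip_force: 30.0
slide [-0.1   0.11  1.22] t 5.8167 tcp [0.5215 0.3221 0.134 ] yaw of tool y 1.572 tilt [-0.    -0.001 -1.   ]
```

View pics/g2.png

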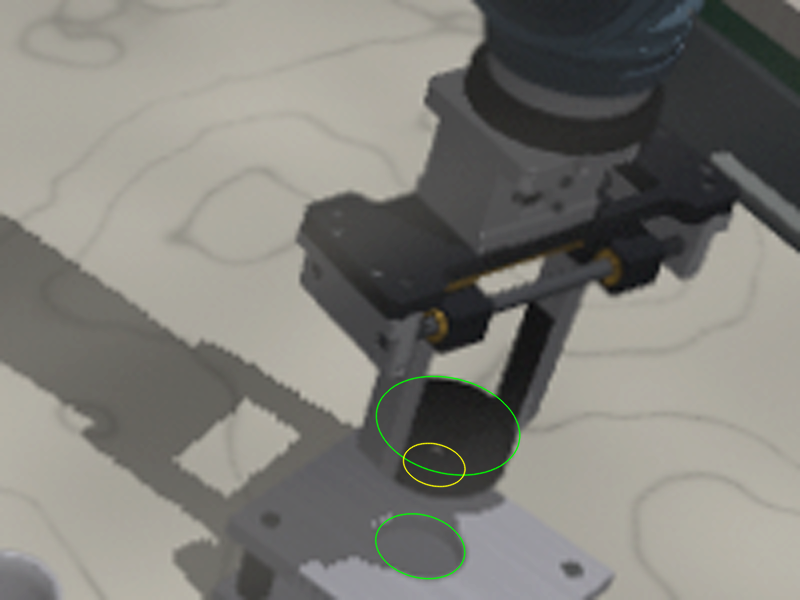

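```bash
python3 -m handwheel '{"slide":[[-0.1,0.11,0.2],[0,0,0.4],[0,0,0.4],[0,0,0.2],[0,0,0],[0,0,0]],"turn":[[0,0,0],[0,0,0],[0,0,0],[0,0,0],[0,0,0],[0,0,0]],"jaw":[-1,-1,-1,-1,-1,-1]}'
python3 -c "
from h import *
goto(.5255,.3266,.0687)"
```

```text
time: 6.37
tcp_pos: [0.5262, 0.3253, 0.0857]
eef_rot: [-0.001, 0.001, 1.0, -0.0]
ft_force: [0.7, 0.2, -2.0]
opening: 0.0653
grip_force: 30.0
slide [0.02 0.03 0.43] t 6.3667 tcp [0.5262 0.3253 0.0857] yaw of tool y 1.569 tilt [-0.001 -0.001 -1.   ]
```

```bash
python3 -m handwheel '{"slide":[[0.02,0.03,0.1],[0,0,0.1],[0,0,0.1],[0,0,0.1],[0,0,0.02],[0,0,0],[0,0,0]],"turn":[[0,0,0],[0,0,0],[0,0,0],[0,0,0],[0,0,0],[0,0,0],[0,0,0]],"jaw":[-1,-1,-1,-1,-1,-1,-1]}'
python3 -c "
from h import *
goto(.5255,.3266,.0687)"
```

```text
time: 6.95
tcp_pos: [0.5254, 0.3273, 0.0695]
eef_rot: [0.0, 0.001, 1.0, 0.0]
ft_force: [-0.1, 0.1, -1.8]
opening: 0.0648
grip_force: 30.0
slide [-0.   -0.02  0.02] t 6.95 tcp [0.5254 0.3273 0.0695] yaw of tool y 1.57 tilt [ 0.  0. -1.]
```

```bash
python3 -m handwheel '{"slide":[[0,0,0.02],[0,0,0],[0,0,0],[0,0,0],[0,0,0],[0,0,0],[0,0,0],[0,0,0]],"turn":[[0,0,0],[0,0,0],[0,0,0],[0,0,0],[0,0,0],[0,0,0],[0,0,0],[0,0,0]],"jaw":[-1,0.4,1,1,1,1,1,1]}'
python3 -m handwheel '{"slide":[[0,0,-0.4],[0,0,-0.6],[0,0,-0.6],[0,0,-0.6],[0,-0.7,-0.5],[0,-0.7,0],[0,-0.7,0],[0,-0.7,0],[0,0,0],[0,0,0]],"turn":[[0,0,0],[0,0,0],[0,0,0],[0,0,0],[0,0,0],[0,0,0],[0,0,0],[0,0,0],[0,0,0],[0,0,0]],"jaw":[1,1,1,1,1,1,1,1,1,1]}'
python3 -c "
from h import *
goto(.4465,.0095,.1)
i=snapshot('top');j=snapshot('scene')
r=[((.5245,.327),.080,.033,(0,255,0)),((.5245,.327),.064,.022,(0,255,255))]
overlay('top',i,(140,200,110,110),3.6,r,'pics/a.png');overlay('scene',j,(410,130,110,110),3.6,r,'pics/b.png')
cv2.imwrite('pics/seat.png',np.hstack([cv2.imread('pics/a.png'),cv2.imread('pics/b.png')]))"
```

```text
time: 7.62
tcp_pos: [0.5254, 0.3273, 0.0688]
eef_rot: [0.0, 0.001, 1.0, 0.0]
ft_force: [-0.8, 1.0, 0.0]
opening: 0.0938
grip_force: 0.0
time: 8.45
tcp_pos: [0.5254, 0.2145, 0.1769]
eef_rot: [0.0, 0.002, 1.0, 0.0]
ft_force: [0.1, -0.8, -0.8]
opening: 0.0941
grip_force: 0.0
slide [ 1.96 -5.13  1.92] t 8.45 tcp [0.5254 0.2145 0.1769] yaw of tool y 1.567 tilt [ 0.  0. -1.]
```

View pics/seat.png

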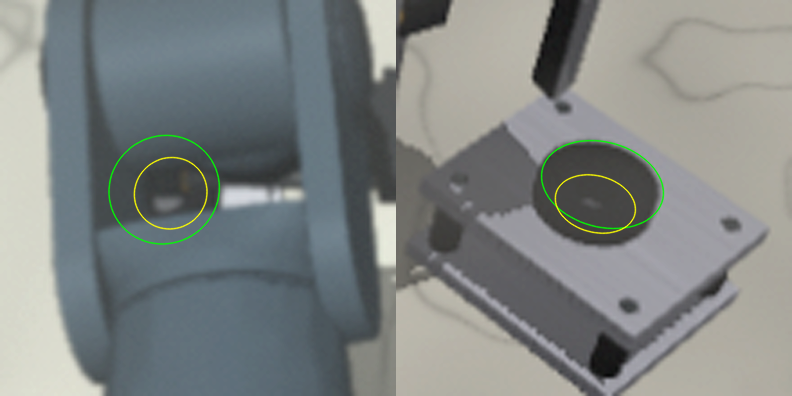

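The seat sits in the plate (right panel, centre about 596,192). I'll go to the wide die and recheck from the top view with the arm out of the way.

```bash
python3 -m handwheel '{"slide":[[0.22,-0.57,0],[0.22,-0.57,0],[0.22,-0.57,0],[0.22,-0.57,0],[0.22,-0.57,0],[0.22,-0.57,0.2],[0.22,-0.57,0.4],[0.22,-0.57,0.6],[0.22,-0.57,0.6],[0,0,0]],"turn":[[0,0,0],[0,0,0],[0,0,0],[0,0,0],[0,0,0],[0,0,0],[0,0,0],[0,0,0],[0,0,0],[0,0,0]],"jaw":[1,1,1,1,1,1,1,1,1,1]}'
python3 -c "
from h import *
goto(.4465,.0095,.009)
i=snapshot('top');j=snapshot('scene')
C=(.5239,.3273);D=(.4465,.0095);g=(0,255,0);y=(0,255,255)
r=[(C,.080,.033,g),(C,.064,.033,g),(C,.074,.012,y)];q=[(D,.006,.027,g),(D,.022,.010,y)]
for k,(n,im,b,rr) in enumerate([('top',i,(150,215,75,75),r),('scene',j,(425,145,75,75),r),('top',i,(290,255,75,75),q),('scene',j,(265,190,75,75),q)]): overlay(n,im,b,4,rr,f'pics/c{k}.png')
I=[cv2.imread(f'pics/c{k}.png') for k in range(4)]
cv2.imwrite('pics/chk.png',np.vstack([np.hstack(I[:2]),np.hstack(I[2:])]))"
```

```text
time: 9.38
tcp_pos: [0.4419, 0.0095, 0.1003]
eef_rot: [-0.004, 0.002, 1.0, 0.001]
ft_force: [-0.8, 0.1, -0.0]
opening: 0.0939
grip_force: 0.0
slide [-0.14 -0.    2.28] t 9.3833 tcp [0.4419 0.0095 0.1003] yaw of tool y 1.568 tilt [-0.008  0.001 -1.   ]
```

View pics/chk.png

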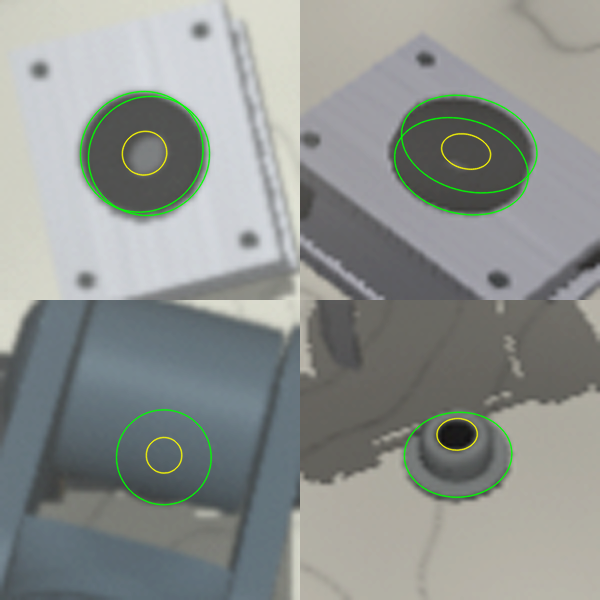

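The seat is home and the rings fit in both views. The die estimate also fits (lower right), so I'll grip it.

```bash
python3 -m handwheel '{"slide":[[-0.14,0,0.2],[0,0,0.5],[0,0,0.5],[0,0,0.4],[0,0,0],[0,0,0]],"turn":[[0,0,0],[0,0,0],[0,0,0],[0,0,0],[0,0,0],[0,0,0]],"jaw":[1,1,1,1,1,1]}'
python3 -c "
from h import *
goto(.4465,.0095,.009)"
```

```text
time: 9.98
tcp_pos: [0.4524, 0.0112, 0.0415]
eef_rot: [0.0, -0.0, 1.0, 0.0]
ft_force: [0.1, -0.4, 1.1]
opening: 0.0939
grip_force: 0.0
slide [ 0.15 -0.04  0.81] t 9.9833 tcp [0.4524 0.0112 0.0415] yaw of tool y 1.572 tilt [ 0.001  0.    -1.   ]
```

```bash
python3 -m handwheel '{"slide":[[0.15,-0.04,0.2],[0,0,0.3],[0,0,0.2],[0,0,0.08],[0,0,0],[0,0,0]],"turn":[[0,0,0],[0,0,0],[0,0,0],[0,0,0],[0,0,0],[0,0,0]],"jaw":[1,1,1,1,1,1]}'
python3 -m handwheel '{"slide":[[0,0,0],[0,0,0],[0,0,0],[0,0,0],[0,0,0],[0,0,0],[0,0,0],[0,0,0],[0,0,0],[0,0,0]],"turn":[[0,0,0],[0,0,0],[0,0,0],[0,0,0],[0,0,0],[0,0,0],[0,0,0],[0,0,0],[0,0,0],[0,0,0]],"jaw":[-1,-1,-1,-1,-1,-1,-1,-1,-1,-1]}'
python3 -m handwheel '{"slide":[[0,0,0],[0,0,0],[0,0,0],[0,0,0]],"turn":[[0,0,0],[0,0,0],[0,0,0],[0,0,0]],"jaw":[-1,-1,-1,-1]}'
python3 -c "
from h import *
goto(.524,.327,.15)"
```

```text
time: 10.48
tcp_pos: [0.4458, 0.0085, 0.0099]
eef_rot: [0.0, 0.001, 1.0, -0.0]
ft_force: [0.1, -0.3, -0.3]
opening: 0.094
grip_force: 0.0
time: 11.32
tcp_pos: [0.4454, 0.0086, 0.0094]
eef_rot: [-0.0, 0.001, 1.0, 0.0]
ft_force: [-0.4, 0.5, 0.4]
opening: 0.0359
grip_force: 30.0
time: 11.65
tcp_pos: [0.4454, 0.0086, 0.0094]
eef_rot: [-0.0, 0.001, 1.0, 0.0]
ft_force: [-0.4, 0.4, -0.2]
opening: 0.0359
grip_force: 30.0
slide [-1.96  7.96 -3.51] t 11.65 tcp [0.4454 0.0086 0.0094] yaw of tool y 1.57 tilt [-0.  0. -1.]
```

```bash
python3 -m handwheel '{"slide":[[0,0,-0.3],[0,0,-0.5],[0,0,-0.6],[0,0,-0.6],[0,0,-0.6],[0,0,-0.6],[-0.15,0.5,-0.3],[-0.18,0.7,0],[-0.18,0.7,0],[-0.18,0.7,0]],"turn":[[0,0,0],[0,0,0],[0,0,0],[0,0,0],[0,0,0],[0,0,0],[0,0,0],[0,0,0],[0,0,0],[0,0,0]],"jaw":[-1,-1,-1,-1,-1,-1,-1,-1,-1,-1]}'
python3 -m handwheel '{"slide":[[-0.18,0.7,0],[-0.18,0.7,0],[-0.18,0.7,0],[-0.18,0.7,0],[-0.18,0.7,0],[-0.18,0.7,0],[-0.18,0.7,0],[0,0.4,0],[0,0,0],[0,0,0]],"turn":[[0,0,0],[0,0,0],[0,0,0],[0,0,0],[0,0,0],[0,0,0],[0,0,0],[0,0,0],[0,0,0],[0,0,0]],"jaw":[-1,-1,-1,-1,-1,-1,-1,-1,-1,-1]}'
python3 -c "
from h import *
goto(.5229,.327,.0834)"
```

```text
time: 12.48
tcp_pos: [0.4732, 0.1135, 0.1495]
eef_rot: [0.0, 0.001, 1.0, -0.0]
ft_force: [0.3, -0.6, -1.3]
opening: 0.0362
grip_force: 30.0
time: 13.32
tcp_pos: [0.5231, 0.3244, 0.1487]
eef_rot: [-0.001, -0.0, 1.0, -0.001]
ft_force: [0.2, -0.8, -2.2]
opening: 0.0357
grip_force: 30.0
slide [0.   0.07 1.63] t 13.3167 tcp [0.5231 0.3244 0.1487] yaw of tool y 1.571 tilt [-0.001 -0.001 -1.   ]
```

```bash
python3 -m handwheel '{"slide":[[0,0.07,0.2],[0,0,0.4],[0,0,0.4],[0,0,0.3],[0,0,0],[0,0,0]],"turn":[[0,0,0],[0,0,0],[0,0,0],[0,0,0],[0,0,0],[0,0,0]],"jaw":[-1,-1,-1,-1,-1,-1]}'
python3 -c "
from h import *
goto(.5229,.327,.0834)
i=snapshot('top');j=snapshot('scene')
s=read_state();c=s['tcp_pos']+[.0011,0,0];C=(.524,.327);g=(0,255,0);y=(0,255,255)
r=[(C,.080,.033,g),(c,c[2]-.0034,.027,y)]
overlay('scene',j,(410,120,100,100),6,r,'pics/d1.png')"
```

```text
time: 13.82
tcp_pos: [0.5232, 0.3263, 0.0965]
eef_rot: [-0.001, 0.001, 1.0, -0.0]
ft_force: [1.1, -0.4, -2.2]
opening: 0.0355
grip_force: 30.0
slide [0.01 0.02 0.33] t 13.8167 tcp [0.5232 0.3263 0.0965] yaw of tool y 1.569 tilt [-0.002 -0.001 -1.   ]
```

View pics/d1.png

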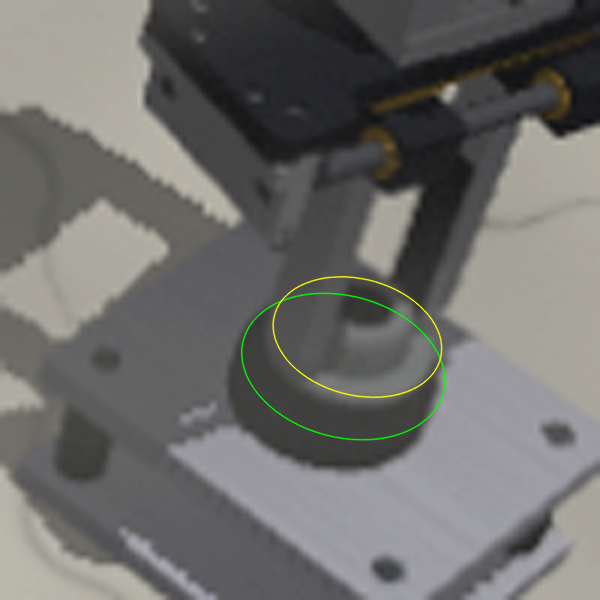

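```bash
python3 -m handwheel '{"slide":[[0,0.02,0.06],[0,0,0.08],[0,0,0.08],[0,0,0.06],[0,0,0.03],[0,0,0],[0,0,0]],"turn":[[0,0,0],[0,0,0],[0,0,0],[0,0,0],[0,0,0],[0,0,0],[0,0,0]],"jaw":[-1,-1,-1,-1,-1,-1,-1]}'
python3 -c "
from h import *
goto(.5229,.327,.0834)"
```

```text
time: 14.5
tcp_pos: [0.5237, 0.328, 0.0849]
eef_rot: [-0.0, 0.001, 1.0, -0.0]
ft_force: [0.6, -0.8, -1.8]
opening: 0.0358
grip_force: 30.0
slide [ 0.02 -0.03  0.04] t 14.5 tcp [0.5237 0.328  0.0849] yaw of tool y 1.57 tilt [-0. -0. -1.]
```

```bash
python3 -m handwheel '{"slide":[[0.01,-0.02,0.03],[0,0,0],[0,0,0],[0,0,0],[0,0,0],[0,0,0],[0,0,0],[0,0,0],[0,0,0],[0,0,0]],"turn":[[0,0,0],[0,0,0],[0,0,0],[0,0,0],[0,0,0],[0,0,0],[0,0,0],[0,0,0],[0,0,0],[0,0,0]],"jaw":[-1,-1,-0.1,0.4,1,1,1,1,1,1]}'
python3 -m handwheel '{"slide":[[0,0,-0.4],[0,0,-0.6],[0,0,-0.6],[0,0,-0.6],[0.22,-0.7,-0.5],[0.22,-0.7,0],[0.22,-0.7,0],[0.22,-0.7,0],[0.22,-0.7,0],[0.22,-0.7,0]],"turn":[[0,0,0],[0,0,0],[0,0,0],[0,0,0],[0,0,0],[0,0,0],[0,0,0],[0,0,0],[0,0,0],[0,0,0]],"jaw":[1,1,1,1,1,1,1,1,1,1]}'
python3 -m handwheel '{"slide":[[0.22,-0.7,0.5],[0,0,0],[0,0,0]],"turn":[[0,0,0],[0,0,0],[0,0,0]],"jaw":[1,1,1]}'
python3 -c "
from h import *
goto(.459,.126,.011)
i=snapshot('top');j=snapshot('scene')
C=(.524,.327);T=(.459,.126);g=(0,255,0);y=(0,255,255)
r=[(C,.080,.033,g),(C,.080,.027,y),(C,.096,.010,y)];q=[(T,.06,.030,g),(T,0,.026,y)]
for k,(n,im,b,rr) in enumerate([('top',i,(150,215,75,75),r),('scene',j,(425,145,75,75),r),('top',i,(240,250,75,75),q),('scene',j,(325,165,75,75),q)]): overlay(n,im,b,4,rr,f'pics/c{k}.png')
I=[cv2.imread(f'pics/c{k}.png') for k in range(4)]
cv2.imwrite('pics/chk2.png',np.vstack([np.hstack(I[:2]),np.hstack(I[2:])]))"
```

```text
time: 15.33
tcp_pos: [0.5234, 0.3272, 0.0839]
eef_rot: [0.0, 0.001, 1.0, -0.0]
ft_force: [0.2, 0.1, 1.0]
opening: 0.0857
grip_force: 0.0
time: 16.17
tcp_pos: [0.4697, 0.1582, 0.1919]
eef_rot: [0.0, 0.0, 1.0, -0.0]
ft_force: [1.2, 0.6, -0.7]
opening: 0.0937
grip_force: 0.0
time: 16.42
tcp_pos: [0.4607, 0.1305, 0.1711]
eef_rot: [-0.001, 0.002, 1.0, 0.0]
ft_force: [-0.7, 0.4, 0.5]
opening: 0.0941
grip_force: 0.0
slide [ 0.04 -0.11  4.  ] t 16.4167 tcp [0.4607 0.1305 0.1711] yaw of tool y 1.567 tilt [-0.002  0.    -1.   ]
```

View pics/chk2.png

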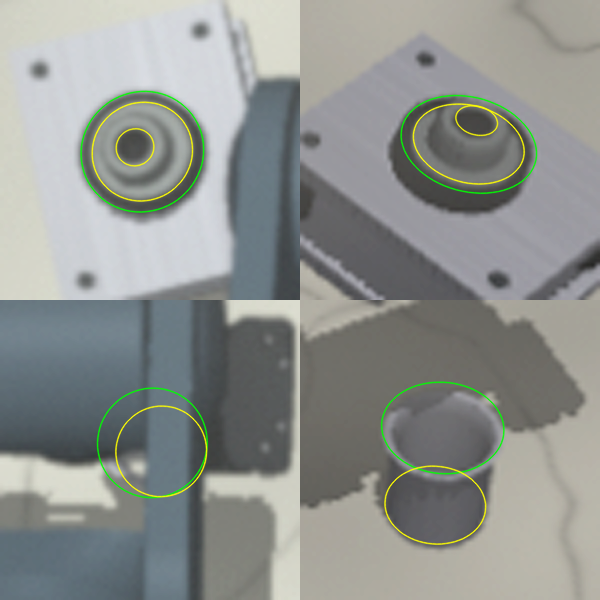

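The die is home and centred (rings at 140,150 and 468,145). The tube mouth sits slightly nearer the camera than its ring, so I'll use x=0.461, y=0.125.

```bash
python3 -m handwheel '{"slide":[[0,-0.13,0.3],[0,0,0.6],[0,0,0.6],[0,0,0.6],[0,0,0.3],[0,0,0],[0,0,0]],"turn":[[0,0,0],[0,0,0],[0,0,0],[0,0,0],[0,0,0],[0,0,0],[0,0,0]],"jaw":[1,1,1,1,1,1,1]}'
python3 -c "
from h import *
goto(.461,.125,.012)"
```

```text
time: 17.1
tcp_pos: [0.4614, 0.1266, 0.0753]
eef_rot: [-0.001, -0.0, 1.0, -0.0]
ft_force: [-0.4, 0.7, -0.4]
opening: 0.0936
grip_force: 0.0
slide [ 0.01 -0.04  1.58] t 17.1 tcp [0.4614 0.1266 0.0753] yaw of tool y 1.571 tilt [-0.001 -0.    -1.   ]
```

```bash
python3 -m handwheel '{"slide":[[0,-0.04,0.3],[0,0,0.4],[0,0,0.4],[0,0,0.3],[0,0,0.18],[0,0,0],[0,0,0]],"turn":[[0,0,0],[0,0,0],[0,0,0],[0,0,0],[0,0,0],[0,0,0],[0,0,0]],"jaw":[1,1,1,1,1,1,1]}'
python3 -m handwheel '{"slide":[[0,0,0],[0,0,0],[0,0,0],[0,0,0],[0,0,0],[0,0,0],[0,0,0],[0,0,0],[0,0,0],[0,0,0]],"turn":[[0,0,0],[0,0,0],[0,0,0],[0,0,0],[0,0,0],[0,0,0],[0,0,0],[0,0,0],[0,0,0],[0,0,0]],"jaw":[-1,-1,-1,-1,-1,-1,-1,-1,-1,-1]}'
python3 -c "
from h import *
goto(.524,.327,.18)
s=read_state();c=s['tcp_pos'];g=(0,255,0);y=(0,255,255)
overlay('scene',snapshot('scene'),(300,120,120,120),5,[((.461,c[1]),.06,.03,g),((.461,c[1]),0,.026,y)],'pics/e.png')"
```

```text
time: 17.68
tcp_pos: [0.4624, 0.1247, 0.0135]
eef_rot: [0.001, 0.0, 1.0, -0.0]
ft_force: [0.4, 0.4, 0.0]
opening: 0.0938
grip_force: 0.0
time: 18.52
tcp_pos: [0.4617, 0.1246, 0.0129]
eef_rot: [0.0, 0.001, 1.0, 0.0]
ft_force: [-0.8, 1.4, 3.8]
opening: 0.057
grip_force: 30.0
slide [-1.55  5.06 -4.18] t 18.5167 tcp [0.4617 0.1246 0.0129] yaw of tool y 1.57 tilt [ 0.  0. -1.]
```

View pics/e.png

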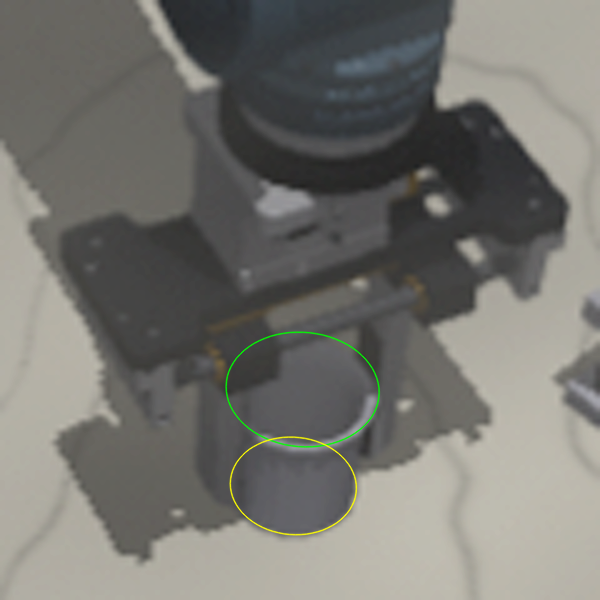

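The grip is on the flare (opening 57 mm). I'll lift gently and see whether it holds straight.

```bash
python3 -m handwheel '{"slide":[[0,0,-0.1],[0,0,-0.3],[0,0,-0.5],[0,0,-0.6],[0,0,-0.6],[0,0,-0.6],[0,0,-0.6],[0,0,-0.6],[0,0,-0.28],[0,0,0]],"turn":[[0,0,0],[0,0,0],[0,0,0],[0,0,0],[0,0,0],[0,0,0],[0,0,0],[0,0,0],[0,0,0],[0,0,0]],"jaw":[-1,-1,-1,-1,-1,-1,-1,-1,-1,-1]}'
python3 -m handwheel '{"slide":[[-0.1,0.35,0],[-0.18,0.6,0],[-0.18,0.6,0],[-0.18,0.6,0],[-0.18,0.6,0],[-0.18,0.6,0],[-0.18,0.6,0],[-0.18,0.6,0],[-0.1,0.4,0],[0,0,0]],"turn":[[0,0,0],[0,0,0],[0,0,0],[0,0,0],[0,0,0],[0,0,0],[0,0,0],[0,0,0],[0,0,0],[0,0,0]],"jaw":[-1,-1,-1,-1,-1,-1,-1,-1,-1,-1]}'
python3 -m handwheel '{"slide":[[0,0,0],[0,0,0]],"turn":[[0,0,0],[0,0,0]],"jaw":[-1,-1]}'
python3 -c "
from h import *
goto(.524,.327,.12)
s=read_state();c=s['tcp_pos'];g=(0,255,0);y=(0,255,255);f=c[2]-.0129;x=c[0]-.0007
overlay('scene',snapshot('scene'),(400,50,120,120),5,[((x,c[1]),f+.06,.03,g),((x,c[1]),f,.026,y)],'pics/f.png')"
```

```text
time: 19.4
tcp_pos: [0.4631, 0.1245, 0.1824]
eef_rot: [0.003, 0.001, 1.0, -0.0]
ft_force: [0.3, -0.2, -1.2]
opening: 0.0574
grip_force: 30.0
time: 20.23
tcp_pos: [0.5193, 0.3243, 0.1771]
eef_rot: [-0.002, -0.001, 1.0, -0.0]
ft_force: [0.9, 0.4, -0.9]
opening: 0.0571
grip_force: 30.0
time: 20.4
tcp_pos: [0.5193, 0.3215, 0.1781]
eef_rot: [-0.001, 0.001, 1.0, -0.001]
ft_force: [0.0, 0.0, -0.4]
opening: 0.0576
grip_force: 30.0
slide [-0.12  0.14  1.45] t 20.4 tcp [0.5193 0.3215 0.1781] yaw of tool y 1.569 tilt [-0.003 -0.001 -1.   ]
```

View pics/f.png

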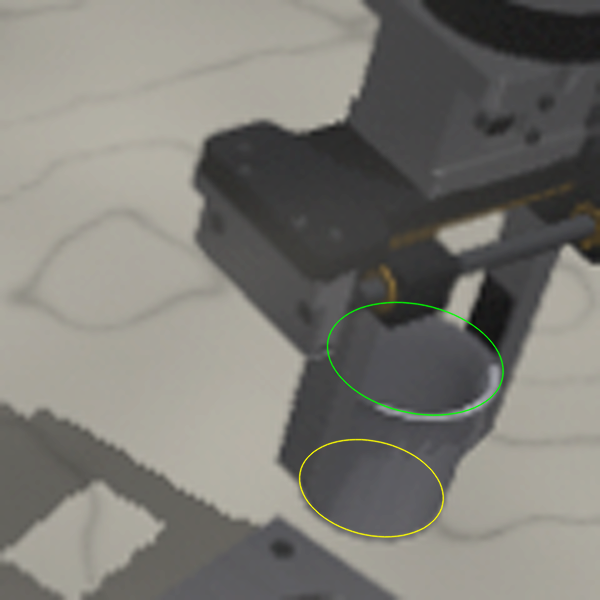

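The tube is held upright and on the rings (foot ring at 370,490). I'll move over the boss.

```bash
python3 -m handwheel '{"slide":[[-0.13,0.14,0.2],[0,0,0.4],[0,0,0.4],[0,0,0.35],[0,0,0],[0,0,0],[0,0,0]],"turn":[[0,0,0],[0,0,0],[0,0,0],[0,0,0],[0,0,0],[0,0,0],[0,0,0]],"jaw":[-1,-1,-1,-1,-1,-1,-1]}'
python3 -c "
from h import *
goto(.5245,.327,.0929)"
```

```text
time: 21.03
tcp_pos: [0.5259, 0.3281, 0.1265]
eef_rot: [0.0, 0.001, 1.0, 0.0]
ft_force: [-0.2, 0.6, -0.5]
opening: 0.0574
grip_force: 30.0
slide [ 0.04 -0.03  0.84] t 21.0333 tcp [0.5259 0.3281 0.1265] yaw of tool y 1.569 tilt [ 0.001  0.    -1.   ]
```

```bash
python3 -m handwheel '{"slide":[[0.04,-0.03,0.1],[0,0,0.12],[0,0,0.12],[0,0,0.12],[0,0,0.1],[0,0,0],[0,0,0]],"turn":[[0,0,0],[0,0,0],[0,0,0],[0,0,0],[0,0,0],[0,0,0],[0,0,0]],"jaw":[-1,-1,-1,-1,-1,-1,-1]}'
python3 -c "
from h import *
goto(.5245,.327,.0929)"
```

```text
time: 21.62
tcp_pos: [0.5235, 0.3267, 0.103]
eef_rot: [-0.0, 0.001, 1.0, -0.0]
ft_force: [0.1, 0.5, -0.3]
opening: 0.0575
grip_force: 30.0
slide [-0.02  0.01  0.25] t 21.6167 tcp [0.5235 0.3267 0.103 ] yaw of tool y 1.57 tilt [-0.001 -0.    -1.   ]
```

```bash
python3 -m handwheel '{"slide":[[-0.02,0.01,0.07],[0,0,0.07],[0,0,0.06],[0,0,0.04],[0,0,0],[0,0,0],[0,0,0]],"turn":[[0,0,0],[0,0,0],[0,0,0],[0,0,0],[0,0,0],[0,0,0],[0,0,0]],"jaw":[-1,-1,-1,-1,-1,-1,-1]}'
python3 -c "
from h import *
goto(.5245,.327,.0929)"
```

```text
time: 22.2
tcp_pos: [0.5246, 0.3273, 0.0939]
eef_rot: [0.0, 0.001, 1.0, 0.0]
ft_force: [0.2, 0.0, -0.5]
opening: 0.0573
grip_force: 30.0
slide [ 0.   -0.01  0.03] t 22.2 tcp [0.5246 0.3273 0.0939] yaw of tool y 1.57 tilt [ 0.  0. -1.]
```

```bash
python3 -m handwheel '{"slide":[[0,0,0.03],[0,0,0],[0,0,0],[0,0,0],[0,0,0],[0,0,0],[0,0,0],[0,0,0],[0,0,0],[0,0,0]],"turn":[[0,0,0],[0,0,0],[0,0,0],[0,0,0],[0,0,0],[0,0,0],[0,0,0],[0,0,0],[0,0,0],[0,0,0]],"jaw":[-1,-1,0.4,1,1,1,1,1,1,1]}'
python3 -m handwheel '{"slide":[[0,0,-0.4],[0,0,-0.6],[0,0,-0.6],[0,0,-0.6],[-0.1,-0.2,-0.5],[-0.3,-0.7,0],[-0.3,-0.7,0],[-0.3,-0.7,0],[-0.3,-0.7,0],[-0.3,-0.7,0]],"turn":[[0,0,0],[0,0,0],[0,0,0],[0,0,0],[0,0,0],[0,0,0],[0,0,0],[0,0,0],[0,0,0],[0,0,0]],"jaw":[1,1,1,1,1,1,1,1,1,1]}'
python3 -m handwheel '{"slide":[[-0.3,-0.7,0],[-0.2,-0.7,0],[0,-0.2,0],[0,0,0],[0,0,0]],"turn":[[0,0,0],[0,0,0],[0,0,0],[0,0,0],[0,0,0]],"jaw":[1,1,1,1,1]}'
python3 -c "
from h import *
goto(.607,.1165,.052)
i=snapshot('top');j=snapshot('scene')
C=(.524,.327);P=(.607,.1165);g=(0,255,0);y=(0,255,255)
r=[(C,.140,.030,g),(C,.080,.033,y),(C,.140,.026,g)];q=[(P,.01,.019,g),(P,.088,.007,y)]
for k,(n,im,b,rr) in enumerate([('top',i,(150,215,75,75),r),('scene',j,(425,125,75,75),r),('scene',j,(355,215,75,75),q)]): overlay(n,im,b,4,rr,f'pics/c{k}.png')
cv2.imwrite('pics/chk3.png',np.hstack([cv2.imread(f'pics/c{k}.png') for k in range(3)])[:,:])"
```

```text
time: 23.03
tcp_pos: [0.5245, 0.3272, 0.0926]
eef_rot: [-0.0, 0.001, 1.0, -0.0]
ft_force: [-0.2, 1.0, -0.5]
opening: 0.0941
grip_force: 0.0
time: 23.87
tcp_pos: [0.5887, 0.1779, 0.2008]
eef_rot: [0.0, 0.0, 1.0, 0.0]
ft_force: [-0.6, -0.2, -0.2]
opening: 0.0942
grip_force: 0.0
time: 24.28
tcp_pos: [0.608, 0.1155, 0.2006]
eef_rot: [-0.0, 0.001, 1.0, 0.0]
ft_force: [-0.3, -0.4, 0.8]
opening: 0.0941
grip_force: 0.0
slide [0.02 0.02 3.71] t 24.2833 tcp [0.608  0.1155 0.2006] yaw of tool y 1.569 tilt [-0.     0.001 -1.   ]
```

```bash
python3 -c "
import cv2;i=cv2.imread('pics/chk3.png');cv2.imwrite('pics/chk3.png',cv2.resize(i,(798,266)))"
```

```text
(no output)
```

View pics/chk3.png

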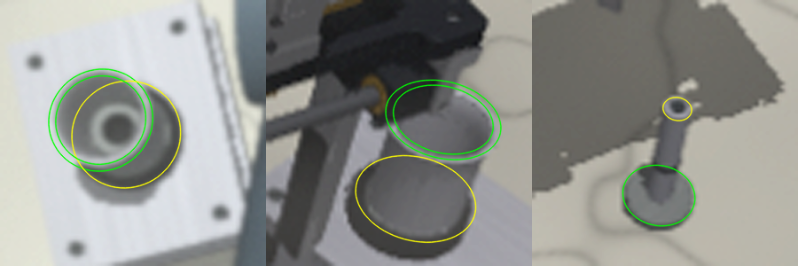

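The tube is home (mouth rings match at z=140 mm). The piston estimate fits too.

```bash
python3 -m handwheel '{"slide":[[0.02,0.02,0.4],[0,0,0.6],[0,0,0.6],[0,0,0.6],[0,0,0.6],[0,0,0.5],[0,0,0.35],[0,0,0],[0,0,0],[0,0,0]],"turn":[[0,0,0],[0,0,0],[0,0,0],[0,0,0],[0,0,0],[0,0,0],[0,0,0],[0,0,0],[0,0,0],[0,0,0]],"jaw":[1,1,1,1,1,1,1,1,1,1]}'
python3 -c "
from h import *
goto(.607,.1165,.052)"
```

```text
time: 25.22
tcp_pos: [0.6086, 0.1165, 0.0562]
eef_rot: [0.001, 0.0, 1.0, 0.0]
ft_force: [-1.1, -0.2, 0.4]
opening: 0.0942
grip_force: 0.0
slide [0.04 0.   0.1 ] t 25.2167 tcp [0.6086 0.1165 0.0562] yaw of tool y 1.57 tilt [ 0.002  0.    -1.   ]
```

```bash
python3 -m handwheel '{"slide":[[0.04,0,0.08],[0,0,0],[0,0,0],[0,0,0],[0,0,0],[0,0,0],[0,0,0],[0,0,0],[0,0,0],[0,0,0]],"turn":[[0,0,0],[0,0,0],[0,0,0],[0,0,0],[0,0,0],[0,0,0],[0,0,0],[0,0,0],[0,0,0],[0,0,0]],"jaw":[0.5,0,-0.4,-0.55,-0.6,-0.62,-0.64,-0.66,-0.68,-0.7]}'
python3 -m handwheel '{"slide":[[0,0,0],[0,0,0],[0,0,0],[0,0,0],[0,0,0],[0,0,0],[0,0,0],[0,0,0]],"turn":[[0,0,0],[0,0,0],[0,0,0],[0,0,0],[0,0,0],[0,0,0],[0,0,0],[0,0,0]],"jaw":[-0.72,-0.74,-0.78,-1,-1,-1,-1,-1]}'
python3 -c "
from h import *
goto(.524,.327,.2)"
```

```text
time: 26.05
tcp_pos: [0.6059, 0.1159, 0.0514]
eef_rot: [-0.0, 0.001, 1.0, -0.0]
ft_force: [0.1, -1.0, -0.5]
opening: 0.0305
grip_force: 0.0
time: 26.72
tcp_pos: [0.6058, 0.1159, 0.0513]
eef_rot: [-0.0, 0.001, 1.0, -0.0]
ft_force: [-0.2, 0.2, -1.2]
opening: 0.0134
grip_force: 30.0
slide [ 2.05  5.27 -3.72] t 26.7167 tcp [0.6058 0.1159 0.0513] yaw of tool y 1.57 tilt [-0. -0. -1.]
```

```bash
python3 -m handwheel '{"slide":[[0,0,-0.2],[0,0,-0.4],[0,0,-0.6],[0,0,-0.6],[0,0,-0.6],[0,0,-0.6],[0,0,-0.6],[0,0,-0.4],[0.1,0.2,-0.2],[0.2,0.5,0]],"turn":[[0,0,0],[0,0,0],[0,0,0],[0,0,0],[0,0,0],[0,0,0],[0,0,0],[0,0,0],[0,0,0],[0,0,0]],"jaw":[-1,-1,-1,-1,-1,-1,-1,-1,-1,-1]}'
python3 -m handwheel '{"slide":[[0.23,0.6,0],[0.23,0.6,0],[0.23,0.6,0],[0.23,0.6,0],[0.23,0.6,0],[0.23,0.6,0],[0.2,0.5,0],[0.1,0.3,0],[0,0,0],[0,0,0]],"turn":[[0,0,0],[0,0,0],[0,0,0],[0,0,0],[0,0,0],[0,0,0],[0,0,0],[0,0,0],[0,0,0],[0,0,0]],"jaw":[-1,-1,-1,-1,-1,-1,-1,-1,-1,-1]}'
python3 -m handwheel '{"slide":[[0,0,0],[0,0,0]],"turn":[[0,0,0],[0,0,0]],"jaw":[-1,-1]}'
python3 -c "
from h import *
goto(.523,.327,.1473)"
```

```text
time: 27.55
tcp_pos: [0.5955, 0.1431, 0.2226]
eef_rot: [0.003, 0.002, 1.0, -0.0]
ft_force: [-0.1, -0.3, -1.1]
opening: 0.0134
grip_force: 30.0
time: 28.38
tcp_pos: [0.5266, 0.3201, 0.2191]
eef_rot: [-0.0, 0.0, 1.0, -0.0]
ft_force: [0.1, -0.7, -1.6]
opening: 0.0135
grip_force: 30.0
time: 28.55
tcp_pos: [0.5274, 0.319, 0.2193]
eef_rot: [-0.0, 0.001, 1.0, -0.0]
ft_force: [-0.3, 0.7, -1.6]
opening: 0.0135
grip_force: 30.0
slide [0.11 0.2  1.8 ] t 28.55 tcp [0.5274 0.319  0.2193] yaw of tool y 1.568 tilt [-0. -0. -1.]
```

```bash
python3 -m handwheel '{"slide":[[0.11,0.2,0],[0,0,0.2],[0,0,0.2],[0,0,0.1],[0,0,0],[0,0,0],[0,0,0]],"turn":[[0,0,0],[0,0,0],[0,0,0],[0,0,0],[0,0,0],[0,0,0],[0,0,0]],"jaw":[-1,-1,-1,-1,-1,-1,-1]}'
python3 -c "
from h import *
goto(.523,.327,.1473)
s=read_state();c=s['tcp_pos'];g=(0,255,0);y=(0,255,255);f=c[2]-.0513;p=(c[0]+.0012,c[1])
overlay('scene',snapshot('scene'),(400,50,130,130),4.6,[((.524,.327),.14,.03,g),(p,f+.01,.019,y),(p,f,.019,y)],'pics/p.png')"
```

```text
time: 29.13
tcp_pos: [0.5227, 0.328, 0.1995]
eef_rot: [0.0, 0.001, 1.0, 0.0]
ft_force: [0.0, -0.3, -0.4]
opening: 0.0136
grip_force: 30.0
slide [-0.01 -0.03  1.31] t 29.1333 tcp [0.5227 0.328  0.1995] yaw of tool y 1.57 tilt [ 0.  0. -1.]
```

View pics/p.png

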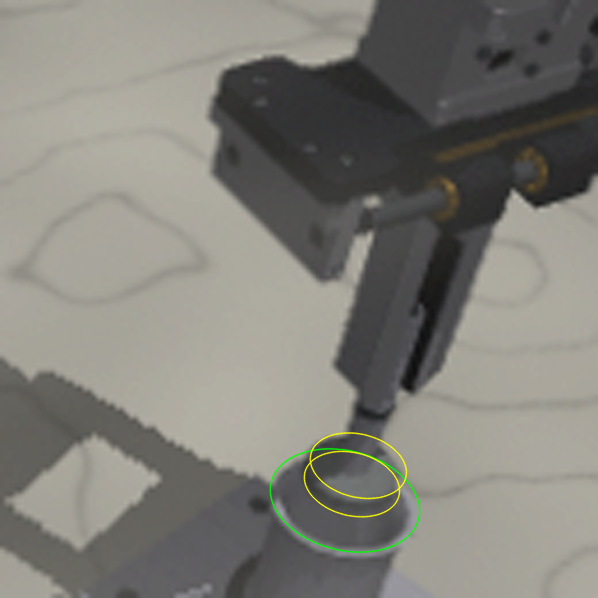

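The piston disc (352,484) is centred over the mouth (345,500), so I'll lower it.

```bash
python3 -m handwheel '{"slide":[[-0.01,-0.03,0.1],[0,0,0.15],[0,0,0.15],[0,0,0.15],[0,0,0.15],[0,0,0.1],[0,0,0],[0,0,0]],"turn":[[0,0,0],[0,0,0],[0,0,0],[0,0,0],[0,0,0],[0,0,0],[0,0,0],[0,0,0]],"jaw":[-1,-1,-1,-1,-1,-1,-1,-1]}'
python3 -c "
from h import *
goto(.523,.327,.1473)"
```

```text
time: 29.85
tcp_pos: [0.5228, 0.3268, 0.167]
eef_rot: [-0.0, 0.001, 1.0, -0.0]
ft_force: [-0.6, -0.2, -0.9]
opening: 0.0132
grip_force: 30.0
slide [-0.01  0.01  0.49] t 29.85 tcp [0.5228 0.3268 0.167 ] yaw of tool y 1.57 tilt [-0.001 -0.    -1.   ]
```

```bash
python3 -m handwheel '{"slide":[[0,0,0.1],[0,0,0.12],[0,0,0.12],[0,0,0.08],[0,0,0.04],[0,0,0],[0,0,0]],"turn":[[0,0,0],[0,0,0],[0,0,0],[0,0,0],[0,0,0],[0,0,0],[0,0,0]],"jaw":[-1,-1,-1,-1,-1,-1,-1]}'
python3 -c "
from h import *
goto(.523,.327,.1473)"
```

```text
time: 30.43
tcp_pos: [0.5229, 0.3268, 0.149]
eef_rot: [-0.0, 0.001, 1.0, -0.0]
ft_force: [0.4, -0.3, -0.8]
opening: 0.0135
grip_force: 30.0
slide [-0.    0.    0.04] t 30.4333 tcp [0.5229 0.3268 0.149 ] yaw of tool y 1.57 tilt [-0. -0. -1.]
```

```bash
python3 -m handwheel '{"slide":[[0,0,0.03],[0,0,0],[0,0,0],[0,0,0],[0,0,0],[0,0,0],[0,0,0],[0,0,0],[0,0,0],[0,0,0]],"turn":[[0,0,0],[0,0,0],[0,0,0],[0,0,0],[0,0,0],[0,0,0],[0,0,0],[0,0,0],[0,0,0],[0,0,0]],"jaw":[-1,-1,-0.6,-0.3,0,0.2,0.2,0.2,0.2,0.2]}'
python3 -m handwheel '{"slide":[[0,0,-0.3],[0,0,-0.5],[0,0,-0.5],[0,0,-0.5],[0,0,-0.5],[0,-0.5,-0.2],[0,-0.7,0],[0,-0.7,0],[0,-0.7,0],[0,-0.7,0]],"turn":[[0,0,0],[0,0,0],[0,0,0],[0,0,0],[0,0,0],[0,0,0],[0,0,0],[0,0,0],[0,0,0],[0,0,0]],"jaw":[0.2,0.2,0.2,0.2,0.2,0.2,0.2,0.2,0.2,0.2]}'
python3 -m handwheel '{"slide":[[0,-0.7,0],[0,-0.7,0],[0,-0.3,0],[0,0,0],[0,0,0],[0,0,0]],"turn":[[0,0,0],[0,0,0],[0,0,0],[0,0,0],[0,0,0],[0,0,0]],"jaw":[0.2,0.2,0.2,0.2,0.2,0.2]}'
python3 -c "
from h import *
P=(.524,.327);g=(0,255,0);y=(0,255,255)
r=[(P,.14,.03,g),(P,.184,.007,y)]
overlay('top',snapshot('top'),(150,205,75,75),5,r,'pics/a.png');overlay('scene',snapshot('scene'),(425,95,75,75),5,r,'pics/b.png')
cv2.imwrite('pics/end.png',np.hstack([cv2.imread('pics/a.png'),cv2.imread('pics/b.png')]))"
```

```text
time: 31.27
tcp_pos: [0.523, 0.3268, 0.1479]
eef_rot: [0.0, 0.001, 1.0, 0.0]
ft_force: [-0.3, -0.0, -0.7]
opening: 0.0561
grip_force: 0.0
time: 32.1
tcp_pos: [0.5228, 0.1938, 0.2491]
eef_rot: [0.001, 0.0, 1.0, 0.0]
ft_force: [-0.4, -1.1, 1.1]
opening: 0.0563
grip_force: 0.0
time: 32.6
tcp_pos: [0.5228, 0.1278, 0.2482]
eef_rot: [0.0, 0.0, 1.0, 0.0]
ft_force: [-0.0, -1.1, 0.6]
opening: 0.0563
grip_force: 0.0
```

View pics/end.png

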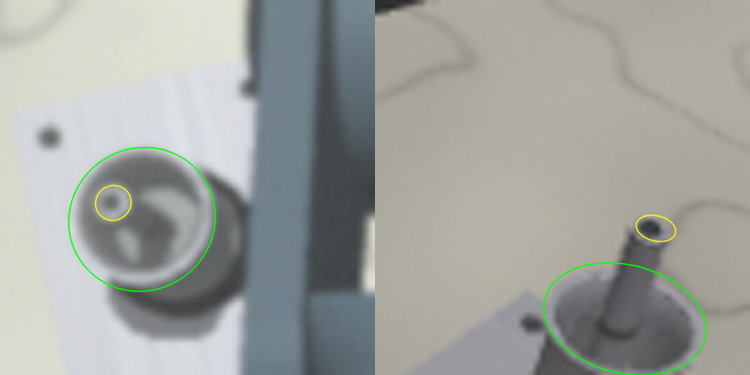

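The stem top is at its home height in both views (112,202 and 655,228) and the piston is upright. I'm handing in.

```bash
python3 -c "
from workcell import *
print(close_job())"
```

```text
the job is handed in; nothing more can be done
None
```

I assembled the seat, wide-hole die, tube and piston in order on the platform and handed the job in at about 33 s. Both cameras showed each part home and upright, but the hand-in gave no verdict. The two spare dies were never approached.

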